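# Calibrate the sprung parts scale with a check weight

### The arm

A 6-joint arm with a two-finger parallel gripper is mounted at the origin on the work surface. World frame = base frame: x ahead of the robot, y to its left, z up, the work surface at z = 0. Lengths are in m, angles in rad, forces in N, time in s.
With the tool pointing down it reaches from about 0.325 to 0.9 m from the base axis. Payload 6.1 kg.
Tool frame: the origin (TCP) lies midway between the tips of the shut fingers; the grasp point (between the pads) lies 19 mm behind it; z points along the fingers, y is the line along which they close (so a half turn about z gives the same grasp; the last joint's range is limited). The gripper opens to 85 mm and grips with 20 to 120 N. Pads are 22 mm wide; open, the fingers measure 114 mm over their backs; the gripper's body (76 mm by 85 mm) begins 54 mm behind the grasp point. The pads swing forward as they close: fully open they stand 13 mm farther back than shut.
Start: joints at [1.151, 0.22, 1.526, -0, 1.395, -0.126], TCP at [0.181, 0.598, 0.231] pointing down, gripper open.
Joint ranges: [-2.98, 2.98], [-0.91, 2.08], [0.09, 2.57], [-1.24, 4.39], [0.2, 2.65], [-2.68, 2.68]. Speed limits (rad/s): [2.57, 2.57, 3.01, 3.14, 3.14, 3.14].

### API

Orientations are given as [roll, pitch, yaw] about the fixed x, y, z axes, in that order (R = Rz(yaw) Ry(pitch) Rx(roll)).
In Python, from plant import movep, move_l, set_joints, gripper_to, hold, inverse_kinematics, observe, get_image, get_calibration, Unreachable, job_done gives the robot as it stands. Calls block until the motion is done:
- movep(position, orientation): joint-space move of the TCP to a pose.
- move_l(position, feed=0.15, rotation=None, max_force=None): straight line of the TCP; rotation=None keeps the orientation; feed is the mean speed in m/s. With max_force (N) it stops when the force on the tool has changed by that much, and returns True; else False.
- set_joints(angles): joint-space move.
- gripper_to(opening, f_grip=None): finger opening in m; f_grip is the grip in N (None keeps the last); returns when the fingers have stopped.
- hold(seconds).
- inverse_kinematics(position, orientation): joint angles nearest the present ones, or None.
- observe(): the state.
- get_image(name): name is "side" or "top" or "wrist"; returns (picture, depth): 420x560x3 uint8, red, green, blue; 420x560 float32, m along the optical axis (not along the pixel's ray), 0 where there is no reading.
- get_calibration(name): a dict with "intrinsics" (3x3 intrinsics, pixels), "world_from_camera" (4x4, takes a point from camera to world coordinates). Camera axes: x right, y down, z forward; pixel columns grow to the right and rows downward; lengths in m; the calibration is good to about 2 mm. The wrist camera is an equidistant fisheye: a pixel r from the principal point sees the ray r / f radians off the axis. A picture is of the moment at which its call begins: read the wrist's pose just before it. get_calibration takes no time and is no camera call; for the wrist camera it gives the pose at the moment of the call.
A pose or a line that the arm cannot do raises Unreachable and nothing moves.
- job_done(): hands the job in; it is judged then, once.
The state is a dict: "time_s": time; "q": joint angles; "joint_velocities": joint speeds; "joint_torque": joint torques, N m; "eef_pos": TCP position; "tcp_rot": TCP orientation; "ft_force": force on the tool from outside, world axes, zero at the start; "torque": the same for the moment, N m; "opening": finger opening in m; "grasp_force": force on a finger pad.
Only numpy, scipy, OpenCV 4.12 (cv2) and the standard library are available. Lean on these libraries where they do the work, as an engineer would, in place of code of your own. Each camera call takes 0.05 s, during which the arm holds its last target. There are 200 camera calls.

### The job

Calibrate the blue parts scale: first take the white nylon coil stop off its pan and put it in the yellow tray. Then set the large steel check weight gently upright in the centre of the pan, wholly inside the red ring, without slamming the pan down. With the weight released and standing there, and not before, press the green button fully and let it go; leave the weight on the pan and the other things on the bench alone.

Things in the scene. Friction and masses are not known exactly. Their poses are not given: they have to be found in the camera images.
- pan_center (a point): Centre of the top face of the scale's round steel pan, 124 mm across, 5 mm thick, flat, no rim; z up. Top face 88 mm above the bench when unloaded. A red painted ring, 60 mm inside and 68 mm outside diameter, is concentric with it. The pan sinks on a spring and also tips a little towards an off-centre load (about 3 degrees for the check weight 10 mm off).
- pan_spring (a joint): How far the pan has sunk, m: 0 unloaded (with the coil stop too), about 0.008 with the check weight at rest, stop at 0.022. Stiffness 500 N/m with 1 N needed to start. Being driven past 0.016 counts as slamming. Vertical.
- scale: Blue scale housing fixed to the bench, 240 (x) by 170 (y) by 50 mm high, origin under its centre. The pan's centre is 40 mm along its +x, the button 85 mm along its -x and 45 mm along its -y. Its small dark display is beside the button.
- cal_top (a point): Centre of the top of the green round calibration button, 26 mm across, on the scale housing, its top 72 mm above the bench, in a black collar; pressed straight down.
- cal (a joint): How far the button is pressed, m: 0 out, 0.006 fully down (5 N); it springs back.
- check_weight: Large polished steel check weight, 0.5 kg: round body 44 mm across and 40 mm high with a knob 22 mm across on a 13 mm neck on top, 58 mm high in all; knob's widest part 49 to 55 mm up. Origin at the centre of its underside, z up. Stands on the bench.
- coil_stop: White nylon coil stop, about 30 g, 32 mm high: foot flange 32 mm across and 6 mm thick, round shank 23 mm across above it. Origin at the centre of its underside, z along the shank. Stands on the pan at the start.
- coil_stop_center (a point): Middle of the coil stop, 16 mm above its underside.
- tray: Yellow open tray fixed to the bench, 140 by 140 mm outside, 30 mm high, walls 4 mm, floor about 4 mm thick; empty. Origin under its centre, axes along its sides.
- small_weight: Brass check weight, 29 mm across and 46 mm high with knob, 0.2 kg: not needed, leave alone. Origin at the centre of its underside.
- leg_leveller: Dark cast iron leg leveller, foot 50 mm across, threaded stem up to 62 mm: leave alone. Origin at the centre of its underside.
- drop_target0: Red plastic drop target lying flat, 52 by 28 by 6 mm with a tab: leave alone.
- drop_target1: The other red drop target, same size: leave alone.
Mind the look-alikes: they are no part of the job. Leave any pink look-alike of the check_weight alone. Of the things that look like the coil_stop, the smaller one is meant.

How it is judged:
By the outcome, as a careful person would: the job done as asked, in the order asked, and still so for the second after the job is handed in, with the robot touching nothing.
It also fails if it takes over 61 s, if anything falls off the work surface, if the arm or the gripper's body presses on something with over 40 N, if the wrist force passes 120 N, or if a joint passes its speed limit or range.

## Working session

There is one attempt and no reset: what is moved stays moved. The work goes in short steps, each a Python script; the robot and the scene stay as the last script left them, time stands still between calls to the robot, and variables do not carry over. Pictures are saved under pics/ and viewed, at most 10 in all, crops included, and the job is handed in when it is done.

```bash
mkdir -p pics; ls; python3 - <<'E'
from plant import *
import cv2, numpy as np
for n in ("top","side"):
    im,d=get_image(n); cv2.imwrite(f"pics/{n}0.png",im[:,:,::-1]); np.savez(f"pics/{n}0.npz",im=im,d=d)
    c=get_calibration(n); print(n,np.round(c["intrinsics"],1).tolist(),np.round(c["world_from_camera"],3).tolist())
print(observe()["time_s"])
E
```

```text
pics
top [[438.4, 0.0, 283.1], [0.0, 438.4, 209.8], [0.0, 0.0, 1.0]] [[-0.026, -0.982, 0.188, 0.427], [-1.0, 0.026, -0.003, -0.015], [-0.002, -0.188, -0.982, 1.08], [0.0, 0.0, 0.0, 1.0]]
side [[444.8, 0.0, 282.0], [0.0, 444.8, 203.2], [0.0, 0.0, 1.0]] [[0.753, -0.475, 0.454, 0.192], [-0.657, -0.564, 0.5, -0.472], [0.019, -0.675, -0.737, 0.752], [0.0, 0.0, 0.0, 1.0]]
0.1
```

View pics/top0.png

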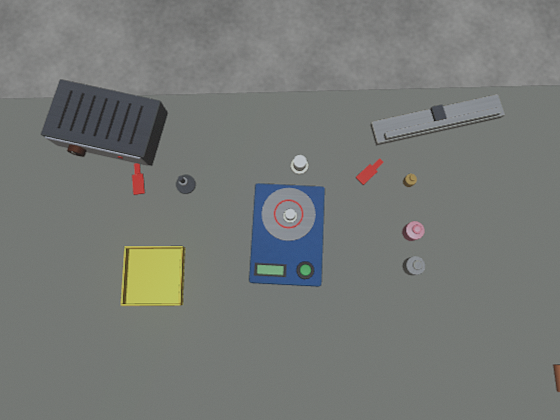

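View pics/side0.png

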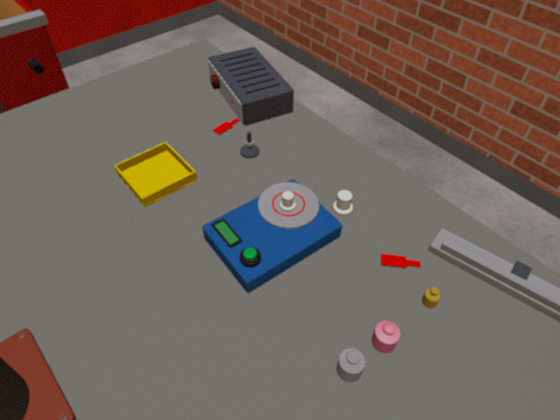

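Candidates, in top-view pixels:
- **Coil stop:** the small one on the pan (290,214) or the larger one on the bench (300,163). I choose the one on the pan.
- **Check weight:** grey steel (416,265), pink (415,231) or brass (411,180). I choose the grey steel one.

Next I measure and check these in a close crop.

```bash
cat > h.py <<'E'
import numpy as np, cv2
from plant import *
def ray(n,px,c=None):
    c=c or get_calibration(n); K=c["intrinsics"]; T=np.array(c["world_from_camera"]); 
    a,b=(px[0]-K[0][2])/K[0][0],(px[1]-K[1][2])/K[1][1]
    if n=="wrist":
        r=np.hypot(a,b)+1e-12; d=np.array([a/r*np.sin(r),b/r*np.sin(r),np.cos(r)])
    else: d=np.array([a,b,1.])
    return T[:3,3],T[:3,:3]@d
def plane(n,px,z,c=None):
    o,d=ray(n,px,c); return o+d*(z-o[2])/d[2]
def cloud(n,d):
    c=get_calibration(n);K=c["intrinsics"];T=np.array(c["world_from_camera"])
    v,u=np.indices(d.shape); P=np.stack([(u-K[0][2])/K[0][0]*d,(v-K[1][2])/K[1][1]*d,d],-1)
    return P@T[:3,:3].T+T[:3,3]
def blobs(m,amin=15):
    k,l,s,c=cv2.connectedComponentsWithStats(m.astype(np.uint8)); return [(s[i],c[i]) for i in range(1,k) if s[i][4]>=amin]
E
python3 - <<'E'
from h import *
rois={"top":dict(stop=(290,214),big=(300,163),wt=(416,265),btn=(306,270),ring=(289,214),tray=(153,276)),
"side":dict(stop=(287,201),big=(343,202),wt=(352,361),btn=(250,256),ring=(288,203),tray=(155,173))}
for n in rois:
    f=np.load(f"pics/{n}0.npz"); im,d=f["im"].astype(int),f["d"]; P=cloud(n,d); R,G,B=im[...,0],im[...,1],im[...,2]
    v,u=np.indices(d.shape); near=lambda p,r:(abs(u-p[0])<r)&(abs(v-p[1])<r)
    def rep(k,m,z):
        q=np.median(P[m],0) if m.any() else None
        if not m.any(): print(n,k,"none");return
        (x,y),r=cv2.minEnclosingCircle(np.argwhere(m)[:,::-1].astype(np.float32))
        print(n,k,m.sum(),(round(x),round(y)),"med",q.round(3),"circle@z",plane(n,(x,y),z).round(4))
    g=rois[n]
    rep("btn",near(g["btn"],14)&(G>R+50)&(G>B+50),.072)
    rep("ring",near(g["ring"],25)&(R>G+50)&(R>B+50),.088)
    rep("tray",near(g["tray"],50)&(R>B+80)&(G>B+80),.03)
    rep("stop top",near(g["stop"],12)&(P[...,2]>.112),.12)
    rep("big top",near(g["big"],14)&(P[...,2]>.02),.04)
    print(" big zmax",P[...,2][near(g["big"],14)].max().round(3))
    rep("wt knob",near(g["wt"],18)&(P[...,2]>.047),.055)
    rep("wt body",near(g["wt"],18)&(P[...,2]>.034)&(P[...,2]<.045),.04)
a=np.load("pics/top0.npz")["im"]; b=np.load("pics/side0.npz")["im"]
c=lambda i,x,y:cv2.resize(i[y-50:y+50,x-65:x+65],None,fx=3,fy=3,interpolation=2)
cv2.imwrite("pics/crop.png",np.vstack([np.hstack([c(a,290,205),c(a,416,235)]),np.hstack([c(b,300,205),c(b,375,340)])])[:,:,::-1][:600,:800])
E
```

```text
top btn 81 (305, 270) med [ 0.479 -0.065  0.072] circle@z [ 0.4799 -0.065   0.072 ]
top ring 141 (288, 214) med [ 0.61  -0.03   0.088] circle@z [ 0.6078 -0.0291  0.088 ]
top tray 3157 (151, 275) med [0.478 0.301 0.004] circle@z [0.4786 0.2991 0.03  ]
top stop top 85 (290, 216) med [ 0.602 -0.033  0.12 ] circle@z [ 0.5951 -0.0329  0.12  ]
top big top 162 (298, 166) med [ 0.744 -0.063  0.045] circle@z [ 0.7361 -0.059   0.04  ]
 big zmax 1.08
top wt knob 77 (421, 258) med [ 0.486 -0.326  0.057] circle@z [ 0.5    -0.3365  0.055 ]
top wt body 200 (416, 265) med [ 0.485 -0.322  0.041] circle@z [ 0.4858 -0.3272  0.04  ]
side btn 128 (250, 252) med [ 0.481 -0.066  0.07 ] circle@z [ 0.4813 -0.0659  0.072 ]
side ring 180 (288, 203) med [ 0.604 -0.036  0.087] circle@z [ 0.611  -0.0293  0.088 ]
side tray 2875 (154, 172) med [0.481 0.304 0.004] circle@z [0.4729 0.2827 0.03  ]
side stop top 102 (288, 198) med [ 0.603 -0.035  0.119] circle@z [ 0.5986 -0.0403  0.12  ]
side big top 237 (342, 202) med [ 0.743 -0.067  0.043] circle@z [ 0.733  -0.0707  0.04  ]
 big zmax 0.752
side wt knob 152 (350, 354) med [ 0.486 -0.328  0.056] circle@z [ 0.4871 -0.3199  0.055 ]
side wt body 409 (352, 361) med [ 0.482 -0.331  0.04 ] circle@z [ 0.4872 -0.3286  0.04  ]
```

View pics/crop.png

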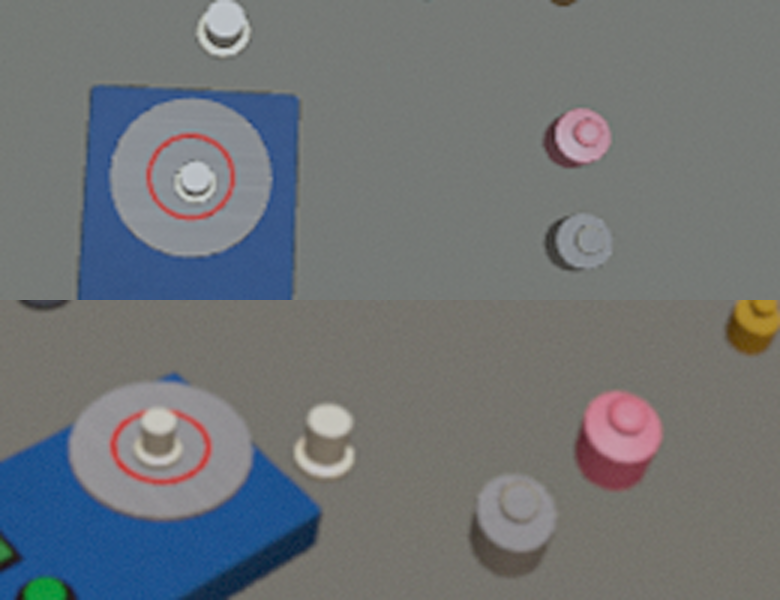

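The crop confirms it: the smaller white stop stands on the pan inside the ring, and the bench one is clearly larger. The grey steel weight stands just below the pink one. I'll hover and take wrist looks at both to refine.

```bash
python3 - <<'E'
from h import *
o=observe(); print(o["tcp_rot"],o["eef_pos"])
Y=np.pi/2
# which yaw fits the last joint: closing line along world y -> try yaw 0 / pi
for yaw in (0,np.pi,Y,-Y): print(yaw,[np.round(inverse_kinematics(p,[np.pi,0,yaw]),2).tolist() if inverse_kinematics(p,[np.pi,0,yaw]) is not None else None for p in ([.602,-.034,.1],[.478,.3,.1],[.486,-.327,.01],[.48,-.0655,.08])])
E
```

```text
[-3.13980914e+00 -1.74891744e-04  2.84781862e+00] [0.18079199 0.59770355 0.23028803]
0 [[-0.19, 0.29, 1.7, -0.0, 1.15, 1.38], [0.42, 0.21, 1.8, -0.0, 1.13, 1.99], [-0.73, 0.39, 1.78, -0.0, 0.98, 0.84], [-0.3, 0.05, 2.02, -0.0, 1.07, 1.27]]
3.141592653589793 [[-0.19, 0.29, 1.7, 0.0, 1.15, -1.76], [0.42, 0.21, 1.8, 0.0, 1.13, -1.15], [-0.73, 0.39, 1.78, 0.0, 0.98, -2.3], [-0.3, 0.05, 2.02, 0.0, 1.07, -1.87]]
1.5707963267948966 [[-0.19, 0.29, 1.7, 0.0, 1.15, -0.19], [0.42, 0.21, 1.8, -0.0, 1.13, 0.42], [-0.73, 0.39, 1.78, 0.0, 0.98, -0.73], [-0.3, 0.05, 2.02, 0.0, 1.07, -0.3]]
-1.5707963267948966 [None, None, [-0.73, 0.39, 1.78, -0.0, 0.98, 2.41], None]
```

```bash
python3 - <<'E'
from h import *
D=[np.pi,0,0]
movep([.602,-.034,.23],D)
c=get_calibration("wrist"); im,d=get_image("wrist"); np.savez("pics/w1.npz",im=im,d=d); cv2.imwrite("pics/w1.png",im[:,:,::-1])
import pickle; pickle.dump(c,open("pics/w1.pkl","wb")); print(c,observe()["time_s"])
def proj(p):
    T=np.array(c["world_from_camera"]);K=c["intrinsics"];q=T[:3,:3].T@(np.array(p)-T[:3,3]);r=np.arctan2(np.hypot(q[0],q[1]),q[2]);h=np.hypot(q[0],q[1])
    return K[0][2]+K[0][0]*r*q[0]/h,K[1][2]+K[1][1]*r*q[1]/h
print(proj([.602,-.034,.12]),proj([.609,-.029,.088]))
E
```

```text
{'intrinsics': array([[325.1922621 ,   0.        , 282.49152551],
       [  0.        , 325.1922621 , 205.81784221],
       [  0.        ,   0.        ,   1.        ]]), 'world_from_camera': array([[ 2.01966963e-03, -9.52210083e-01, -3.05437194e-01,
         6.80179421e-01],
       [-9.99997802e-01, -2.09483867e-03, -8.16491379e-05,
        -3.33005859e-02],
       [-5.62094512e-04,  3.05436687e-01, -9.52212221e-01,
         3.73307887e-01],
       [ 0.00000000e+00,  0.00000000e+00,  0.00000000e+00,
         1.00000000e+00]])} 2.8333
(np.float64(283.33047072519986), np.float64(202.22993303604966)) (np.float64(277.7508051193404), np.float64(184.37737015633763))
```

View pics/w1.png

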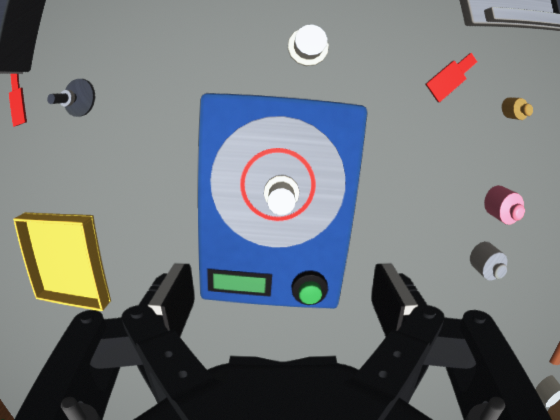

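The wrist view shows the stop's top at (282,201), the ring centre at (278,184) and the button at (310,294). All of these agree with the estimates. I'll refine them, then grasp the stop, lift it and put it in the tray.

```bash
python3 - <<'E'
from h import *
import pickle
c=pickle.load(open("pics/w1.pkl","rb")); im=np.load("pics/w1.npz")["im"].astype(int); R,G,B=im[...,0],im[...,1],im[...,2]
v,u=np.indices(R.shape)
def fit(m,z):
    e=np.argwhere(m)[:,::-1]; P=np.array([plane("wrist",p,z,c)[:2] for p in e])
    x,r=cv2.minEnclosingCircle(P.astype(np.float32)); return np.round(x,4),round(r,4)
near=lambda x,y,r:(abs(u-x)<r)&(abs(v-y)<r)
print("ring",fit((R>G+80)&(R>B+80)&near(278,184,50),.088))
print("btn",fit((G>R+60)&(G>B+60)&near(310,294,16),.072))
s=fit((R>235)&(B>235)&near(282,201,14),.12); print("stop top",s)
x,y=.602,-.034
if np.hypot(s[0][0]-x,s[0][1]-y)<.006: x,y=s[0]
D=[np.pi,0,0]
move_l([x,y,.14],.2); print(move_l([x,y,.096],.06,max_force=8))
gripper_to(.0,25); o=observe(); print(o["opening"],o["grasp_force"],o["eef_pos"])
move_l([x,y,.2],.15); o=observe(); print(o["opening"],o["grasp_force"],o["time_s"])
im,d=get_image("side"); cv2.imwrite("pics/s1.png",im[:,:,::-1][60:300,100:450])
E
```

```text
ring (array([ 0.6083, -0.0287]), 0.0343)
btn (array([ 0.4812, -0.0639]), 0.0124)
stop top (array([ 0.6047, -0.0338]), 0.0135)
False
0.021137876074050634 30.79000143452504 [ 0.60482033 -0.03375209  0.0961901 ]
0.021489798852183075 30.67697652209972 5.7583
```

View pics/s1.png

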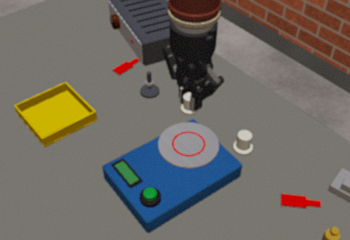

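The pan is clear and the stop is held in the fingers. Next: the tray, then a look above the check weight.

```bash
python3 - <<'E'
from h import *
import pickle
D=[np.pi,0,0]
movep([.479,.301,.2],D); move_l([.479,.301,.05],.2); print(move_l([.479,.301,.014],.06,max_force=5),observe()["eef_pos"])
gripper_to(.045); hold(.2); move_l([.479,.301,.15],.25)
movep([.486,-.327,.2],D); gripper_to(.085)
c=get_calibration("wrist"); im,d=get_image("wrist"); np.savez("pics/w2.npz",im=im,d=d); pickle.dump(c,open("pics/w2.pkl","wb"))
a,_=get_image("top"); print(observe()["time_s"],observe()["opening"])
cv2.imwrite("pics/w2.png",np.hstack([im[:,140:420],a[190:400,80:360].repeat(2,0)[:420]])[:,:,::-1])
E
```

```text
True [0.47784456 0.30047707 0.01276763]
12.7417 0.08458247181400967
```

View pics/w2.png

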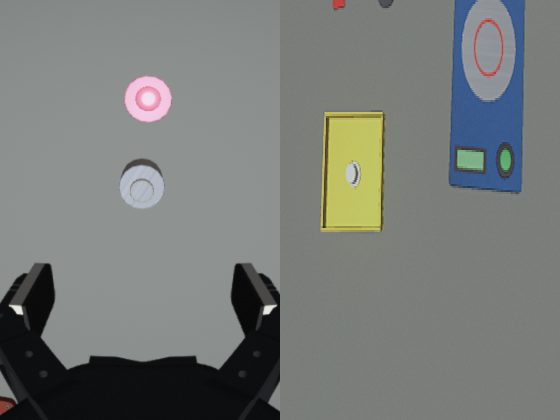

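The stop stands in the tray, and the check weight's body is at about (281,186) in the wrist view. I'll fit the body and knob from the wrist depth.

```bash
python3 - <<'E'
from h import *
import pickle
c=pickle.load(open("pics/w2.pkl","rb")); f=np.load("pics/w2.npz"); d=f["d"]; im=f["im"].astype(int)
T=np.array(c["world_from_camera"]); P=[]
for y in range(150,225):
    for x in range(245,320):
        o,r=ray("wrist",(x,y),c); k=d[y,x]/(T[:3,2]@r); P.append(o+k*r)
P=np.array(P)
for lo,hi in ((.03,.046),(.05,.065)):
    q=P[(P[:,2]>lo)&(P[:,2]<hi)]; x,r=cv2.minEnclosingCircle(q[:,:2].astype(np.float32)); print(len(q),np.median(q,0).round(4),np.round(x,4),round(r,4))
m=(im[150:225,245:320].sum(2)>440).astype(np.uint8); 
e=np.argwhere(m)[:,::-1]+[245,150]; (x,y),r=cv2.minEnclosingCircle(e.astype(np.float32)); print(m.sum(),x,y,r,plane("wrist",(x,y),.04,c).round(4), im[186,300],im[186,340],im[190,282])
E
```

```text
1135 [ 0.492  -0.3257  0.0411] [ 0.4868 -0.326 ] 0.022
443 [ 0.4878 -0.3258  0.0575] [ 0.4867 -0.3262] 0.0111
1518 281.43182373046875 187.5 22.70633316040039 [ 0.4855 -0.3261  0.04  ] [178 184 195] [142 147 145] [181 187 199]
```

```bash
python3 - <<'E'
from h import *
D=[np.pi,0,0]; x,y=.4867,-.3261
move_l([x,y,.09],.25); print(move_l([x,y,.006],.08,max_force=8))
print(observe()["ft_force"].round(2))
gripper_to(0,45); o=observe(); print(o["opening"],o["grasp_force"],o["eef_pos"])
move_l([x,y,.2],.15); hold(.2); o=observe(); print(o["opening"],o["grasp_force"],o["ft_force"].round(2),o["eef_pos"],o["time_s"])
movep([.6083,-.0287,.2],D); hold(.2)
o=observe(); print(o["ft_force"].round(2),o["eef_pos"],o["time_s"])
im,d=get_image("side"); w,_=get_image("wrist"); cv2.imwrite("pics/s2.png",np.hstack([im[60:300,150:450],w[90:330,130:430]])[:,:,::-1])
E
```

```text
False
[ 0.06 -0.36  0.27]
0.04281444788122498 46.00220350082964 [ 0.4869485  -0.32608324  0.00667836]
0.042757465793739416 46.35629292111844 [-0.49  0.21 -4.81] [ 0.48637356 -0.32582157  0.19907073] 16.6417
[-0.73 -0.61 -4.87] [ 0.60820274 -0.03022091  0.20002602] 18.0667
```

View pics/s2.png

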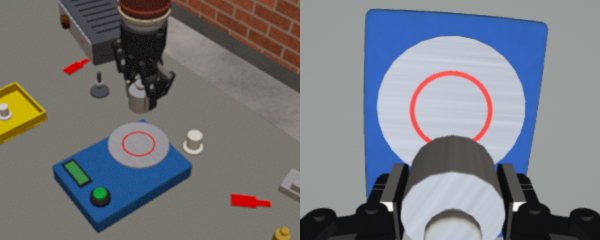

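The weight is held upright over the pan. I'll lower it slowly until the pan carries its load.

```bash
python3 - <<'E'
from h import *
x,y=.6083,-.0287
move_l([x,y,.105],.12); hold(.2); f0=observe()["ft_force"][2]; print(f0)
for z in (.096,.094,.092,.090,.088,.0865,.0855,.0845):
    move_l([x,y,z],.02); hold(.15); o=observe(); f=o["ft_force"]; print(o["eef_pos"].round(4),f.round(2))
    if f[2]-f0>4.5: break
print(o["time_s"])
E
```

```text
-5.159522508145026
[ 0.6084 -0.0287  0.0961] [ 0.24  0.12 -5.8 ]
[ 0.6086 -0.0288  0.0943] [ 0.01 -0.39 -4.12]
[ 0.6085 -0.0287  0.0922] [ 1.59 -0.77 -2.69]
[ 0.6085 -0.0287  0.0902] [ 1.1  -1.25 -1.94]
[ 0.6084 -0.0287  0.0882] [ 1.51 -0.15  0.7 ]
21.6583
```

```bash
python3 - <<'E'
from h import *
import pickle
x,y=.6083,-.0287
gripper_to(.085); hold(.3); move_l([x,y,.24],.12)
c=get_calibration("wrist"); im,d=get_image("wrist"); np.savez("pics/w3.npz",im=im,d=d)
T=np.array(c["world_from_camera"]); P=[]
for v in range(90,280):
    for u in range(200,360):
        o,r=ray("wrist",(u,v),c); k=d[v,u]/(T[:3,2]@r); P.append([*(o+k*r),u,v])
P=np.array(P)
for lo,hi in ((.112,.128),(.130,.145)):
    q=P[(P[:,2]>lo)&(P[:,2]<hi)]; a,r=cv2.minEnclosingCircle(q[:,:2].astype(np.float32)); print(len(q),np.median(q[:,:3],0).round(4),np.round(a,4),round(r,4))
s,_=get_image("side"); cv2.imwrite("pics/s3.png",np.hstack([s[130:300,180:400].repeat(2,0).repeat(2,1)[:340],im[50:390,130:430]])[:,:,::-1]); print(observe()["time_s"])
E
```

```text
1495 [ 0.6143 -0.0292  0.1212] [ 0.6082 -0.0289] 0.022
579 [ 0.6093 -0.0292  0.1377] [ 0.608  -0.0289] 0.0109
23.9667
```

View pics/s3.png

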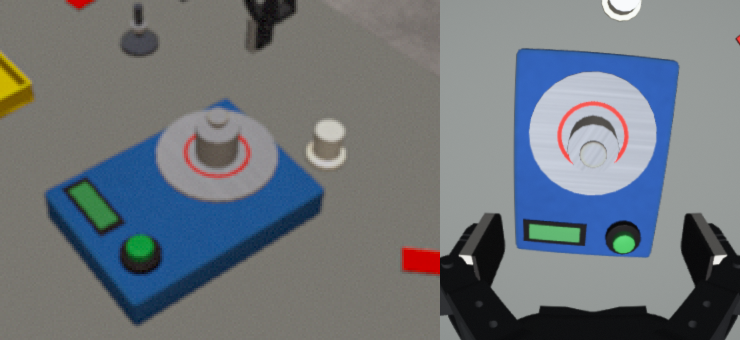

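The weight stands upright and centred, within about 1 mm and inside the ring. Now I press the button.

```bash
python3 - <<'E'
from h import *
x,y=.481,-.0645
gripper_to(0,20); movep([x,y,.2],[np.pi,0,0]); move_l([x,y,.085],.12); hold(.2); f0=observe()["ft_force"]
for z in (.074,.070,.067,.0655,.0645,.064):
    s=move_l([x,y,z],.03,max_force=20); hold(.2); o=observe(); print(s,o["eef_pos"].round(4),(o["ft_force"]-f0).round(2))
    if s or (o["ft_force"]-f0)[2]>11: break
hold(.3); move_l([x,y,.085],.04); move_l([x,y,.2],.15); hold(.3)
im,d=get_image("side"); cv2.imwrite("pics/s4.png",im[100:400,100:460,::-1]); print(observe()["time_s"])
E
```

```text
False [ 0.4812 -0.0646  0.0742] [-0.6  -1.71 -1.06]
False [ 0.4814 -0.0646  0.0703] [ 1.18 -0.94  2.92]
False [ 0.4814 -0.0646  0.0673] [ 1.88 -0.89  4.71]
False [ 0.4814 -0.0646  0.066 ] [-0.29 -1.42  7.71]
False [ 0.4815 -0.0646  0.0659] [-2.47 -0.58 16.05]
31.4333
```

View pics/s4.png

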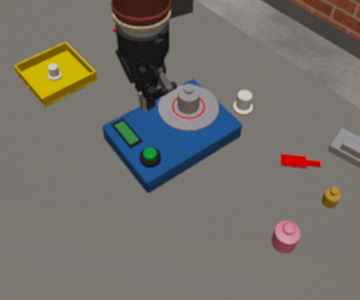

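The button bottomed out at z = 0.0659 with 16 N and was then let go. The weight stands inside the ring, the stop is in the tray and the arm is clear.

```bash
python3 -c "
from plant import *
print(job_done())"
```

```text
the job is handed in; nothing more can be done
None
```

The job is handed in at about 31 s: the coil stop is in the yellow tray, the check weight stands centred in the red ring on the pan, and the green button was then pressed fully and released (the judge's verdict was not returned).

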